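Wedge a sharpening stone tight in its bench holder

ROBOT

A 6-joint arm with a two-finger parallel gripper is mounted at the origin on a cart in front of the work surface, level with it; the furniture and walls round the work are solid. World frame = base frame: x ahead of the robot, y to its left, z up, the work surface at z = 0. Lengths are in m, angles in degrees, forces in N, time in s.
With the tool pointing down it reaches from about 0.275 to 0.75 m from the base axis. Payload 10.2 kg.
Tool frame: the origin (TCP) lies at the very end of the fingers, on their centre line; the grasp point (between the pads) lies 19 mm behind it; z points along the fingers, y is the line along which they close (so a half turn about z gives the same grasp; the last joint's range is limited). The gripper opens to 85 mm and grips with 20 to 120 N. Pads are 22 mm wide; open, the fingers measure 114 mm over their backs; the gripper's body (76 mm by 85 mm) begins 54 mm behind the grasp point. The pads swing forward as they close: fully open they stand 13 mm farther back than shut.
Start: joints at [-89.061, 17.928, 85.812, -0, 76.261, -12.8], TCP at [0.125, -0.51, 0.193] pointing down, gripper open.
Joint ranges: [-168.41, 168.41], [-55.51, 124.54], [10.69, 146.95], [-70.63, 250.63], [1, 178], [-165.06, 165.06]. Speed limits (degrees/s): [136.94, 136.94, 172.46, 180, 180, 180].

INTERFACE

Orientations are given as a 3x3 rotation matrix whose columns are the frame's x, y, z axes.
In Python, from workcell import sense, imaging, env gives the robot as it stands.
- The arm moves only by the shell command python3 -m creep 'ROWS' [FORCE]. ROWS is a JSON object whose one key "steps" holds a list of rows, each a list of 5 numbers: the finger opening in cm, from 0 to 8.54, then the shift along the world's x, y, z in cm, then the turn about the world's z in rad. A call has 1 to 10 rows; each row is the pose to reach, as a shift and turn from the pose commanded when the call began; what a row does not reach only later rows make up. A row lasts 1/8 s, in which the tool goes at most 62.5 mm and 10.7 degrees, less where a joint would pass 70% of its speed; a pose out of reach is approached as far as the arm can. A call with a gripper value outside its range is refused whole. The fingers move at their own pace and stop on an object; FORCE is the grip in N (left out, the last holds). Time passes only in rows, so rows that repeat a pose let the fingers close. It gives the time, the measured TCP pose, the force, the opening and the grip force at its end, in the units of the state.
- sense(): the state, without advancing time (a new reading comes with each control period).
- imaging.grab_frame(name): name is "scene" or "top" or "wrist"; returns the picture (384x512x3 uint8, red, green, blue); there is no depth.
- imaging.calibration(name): a dict with "camera_matrix" (3x3 intrinsics, pixels), "R" (3x3) and "t" (3): a world point X has camera coordinates R X + t. Camera axes: x right, y down, z forward; pixel columns grow to the right and rows downward; lengths in m; the calibration is good to about 2 mm. A picture is of the moment at which its call begins: read the wrist's pose just before it. calibration takes no time and is no camera call; for the wrist camera it gives the pose at the moment of the call.
- env.sign_off(): hands the job in; it is judged then, once.
The state is a dict: "time_s": time; "q": joint angles; "joint_vel": joint speeds; "tau": joint torques, N m; "position": TCP position; "tool_rot": TCP orientation; "wrist_force": force on the tool from outside, world axes, zero at the start; "torque": the same for the moment, N m; "gripper_width": opening from 0.0 (shut) to 1.0 (fully open); "grasp_force": force on a finger pad.
Only numpy, scipy, OpenCV 4.12 (cv2) and the standard library are available. Lean on these libraries where they do the work, as an engineer would, in place of code of your own. Each camera call takes 0.05 s, during which the arm holds its last target. There are 200 camera calls.

TASK

Lock the sharpening stone in its wooden holder: lay the loose wooden wedge, thin end first, in the gap between the end of the stone and the slanted block and let go of it. Then tap or press it on its wide end, gently, until it will go no further and the stone is held tight between wedge and heel bar; the stone is brittle, so do not ram the wedge. Leave the mug, the tin and the spice jar alone.

Things in the scene. Friction and masses are not known exactly. Their poses are not given: they have to be found in the camera images.
- holder: Wooden sharpening-stone holder, fixed; top face 18 mm up: board x -36..+36, y -172..+50 mm, plus a tongue x -76..-36, y -12..+38 mm under the wedge. Origin on the worktop under the nominal wedge end of the stone. x: the way the wedge is driven (to the left, seen from the robot); -y: along the stone, away from the robot. Low lips beside the stone leave it 2 mm play.
- block_face (a point): Foot of the slanted block's face (holder x = 0, y = +20.4 mm, on the board). The block is fixed at the holder's +y end, x = -25..+25 mm, 22 mm high above the board; its face to the stone runs along y = 20.4 mm - x/8, so the gap to the stone's end narrows 1 in 8 towards +x.
- slot_mouth (a point): Middle of the gap's wide mouth, on the board (holder x = -25, y = +11 mm). The mouth is 20 to 25 mm wide, as the stone lies and the heel bar is set.
- stone: Grey sharpening stone 50 x 140 x 24 mm (x, y, z), about 0.5 kg, loose on the board, axes as the holder. Origin: centre of its underside, 70 mm from each end. It starts 0.5 to 3.5 mm short of the heel bar (fixed wooden cross bar at its far, -y, end, set a little differently each time); the wedge pushes it there. That first resistance of a few N is not yet the end.
- wedge: Loose pale wooden wedge, 0.12 kg, 110 mm long, 32 high, 14 thick at the thin end (+x), 27.8 at the wide end (-x), lying right way up on the worktop right of the holder. Origin: on its underside, half way along. Straight face y = -10.4 mm goes against the stone; tapered face y = +10.5 mm - x/8 against the slanted block.
- wedge_tip (a point): Middle of the thin end at the underside (wedge x = +55, y = -3.4 mm). 1 mm of gap is 8 mm of travel, so where the wedge tightens cannot be told beforehand: somewhere from 25 to 65 mm along the holder's x axis.
- wedge_butt (a point): Middle of the wide end face (wedge x = -55, y = +3.5 mm, 16 mm above the underside); push here along the wedge's +x. A tightening wedge resists more and more; pushed steadily with some 12 to 18 N until it stands still it is tight, and it then holds by friction.
- mug: Green and white mug, 78 x 116 x 101 mm, bystander; origin under it.
- tin: Low tin, 75 mm across, 58 mm high, bystander beyond the wedge; origin under it.
- jar: Spice jar with a green cap, 46 mm across, 106 mm high, bystander; origin under it.
Mind the look-alikes: they are no part of the job. What is shaped like the stone but yellow is not meant.

How it is judged (in metres and radians):
On the way, in this order (a step that is already met when the one before it is completed fails the run):
1. the wedge lies thin end first in the gap on the holder's board, let go (x of wedge_tip in the frame of holder above -0.01 m and y of wedge_tip in the frame of holder between -0.012 and 0.03 m and z of wedge in the frame of holder between 0.012 and 0.024 m and angle between the x axis of wedge and the x axis of holder, either way round below 0.15 rad and angle between wedge's own z axis and vertical below 0.15 rad and contact force between the fingers and wedge below 0.2 N and linear speed of wedge below 0.01 m/s), for 0.2 s.
2. tapped or pressed on its wide end with at least 6 N, the wedge stops moving forward (under 5 mm/s) and presses on the stone with over 6 N (x of wedge_tip in the frame of holder above -0.01 m and y of wedge_tip in the frame of holder between -0.012 and 0.03 m and z of wedge in the frame of holder between 0.012 and 0.024 m and angle between the x axis of wedge and the x axis of holder, either way round below 0.15 rad and angle between wedge's own z axis and vertical below 0.15 rad and contact force between the fingers and wedge above 6 N and x of the grasp point in the frame of wedge below -0.05 m and linear speed of wedge below 0.005 m/s and contact force between wedge and stone above 6 N), for 0.02 s.
At the end, for the whole second after the job is handed in: Wedge flat in the gap, thin end first, its tip 15 mm or more inside the mouth and within 0.15 rad of the holder's x axis; stone flat on the board; after letting go, the wedge presses on the stone with over 6 N (more than it takes to slide it, so the heel bar holds it); both at rest (x of wedge_tip in the frame of holder above -0.01 m and y of wedge_tip in the frame of holder between -0.012 and 0.03 m and z of wedge in the frame of holder between 0.012 and 0.024 m and angle between the x axis of wedge and the x axis of holder, either way round below 0.15 rad and angle between wedge's own z axis and vertical below 0.15 rad and z of stone in the frame of holder between 0.012 and 0.024 m and angle between stone's own z axis and vertical below 0.1 rad and contact force between wedge and stone above 6 N and linear speed of each of wedge, stone below 0.003 m/s); the robot touches nothing.
It fails at once if the wedge is rammed: it presses on the stone with more than 30 N (contact force between wedge and stone above 30 N).
It fails at once if the stone is lifted off the board (z of stone in the frame of holder above 0.03 m).
It fails at once if mug, tin or spice jar is moved more than 20 mm (distance of any of mug, tin, jar from where it was at the start of the episode above 0.02 m).
It also fails if it takes over 54 s, if anything falls off the work surface, if the arm or the gripper's body presses on something with over 40 N, if the wrist force passes 120 N, or if a joint passes its speed limit or range.

## Working session

There is one attempt and no reset: what is moved stays moved. The work goes in short steps, Python scripts to look and compute and a shell command to move; the robot and the scene stay as the last step left them, time stands still between calls to the robot, and variables do not carry over. Pictures are saved under pics/ and viewed, at most 10 in all, crops included, and the job is handed in when it is done.

```bash
mkdir -p pics; ls; python3 - <<'E'
from workcell import sense, imaging, env
import cv2, numpy as np
for n in("scene","top"):
    im=imaging.grab_frame(n); cv2.imwrite(f"pics/{n}0.png",cv2.resize(im[:,:,::-1],(800,600),interpolation=cv2.INTER_CUBIC))
    c=imaging.calibration(n); print(n,c)
s=sense(); print(s["position"],s["tool_rot"],s["time_s"],s["wrist_force"])
E
```

```text
pics
scene {'camera_matrix': array([[378.58849366,   0.        , 256.24420977],
       [  0.        , 378.58849366, 193.24490353],
       [  0.        ,   0.        ,   1.        ]]), 'R': array([[-0.70204049, -0.7118599 , -0.01986534],
       [-0.28233231,  0.30383059, -0.90993156],
       [ 0.65377949, -0.63320017, -0.41428243]]), 't': array([0.44379974, 0.14317115, 0.98010493])}
top {'camera_matrix': array([[460.20053481,   0.        , 258.39065233],
       [  0.        , 460.20053481, 189.60811227],
       [  0.        ,   0.        ,   1.        ]]), 'R': array([[-0.00518354, -0.99606047,  0.08852499],
       [-0.98718488, -0.00902272, -0.15932546],
       [ 0.15949653, -0.0882164 , -0.98324907]]), 't': array([0.11797613, 0.48517778, 1.48296182])}
[ 0.12466221 -0.50973618  0.19280913] [[ 9.71381351e-01  2.37525306e-01 -3.23069481e-05]
 [ 2.37525201e-01 -9.71380775e-01  1.08096410e-03]
 [ 2.25373981e-04 -1.05770209e-03 -9.99999415e-01]] 0.1 [-0.16625045 -0.41737401 -0.23386438]
```

View pics/scene0.png

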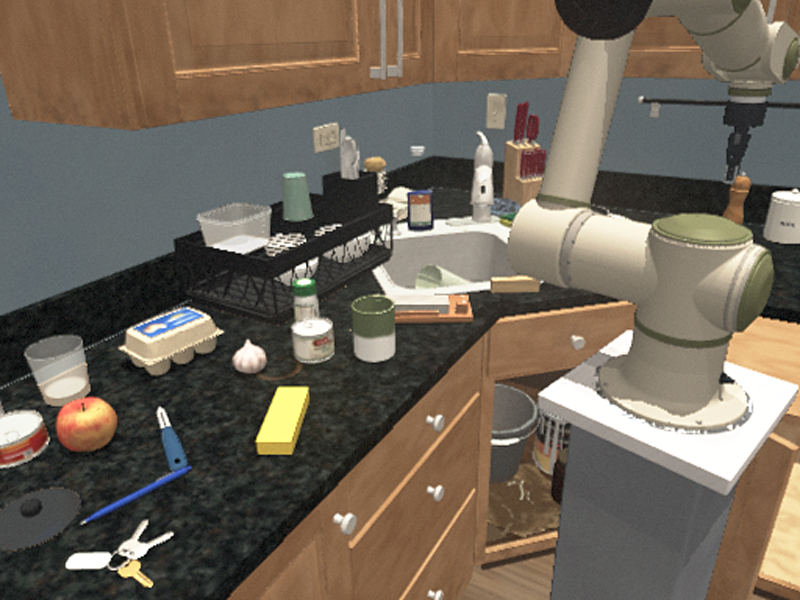

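View pics/top0.png

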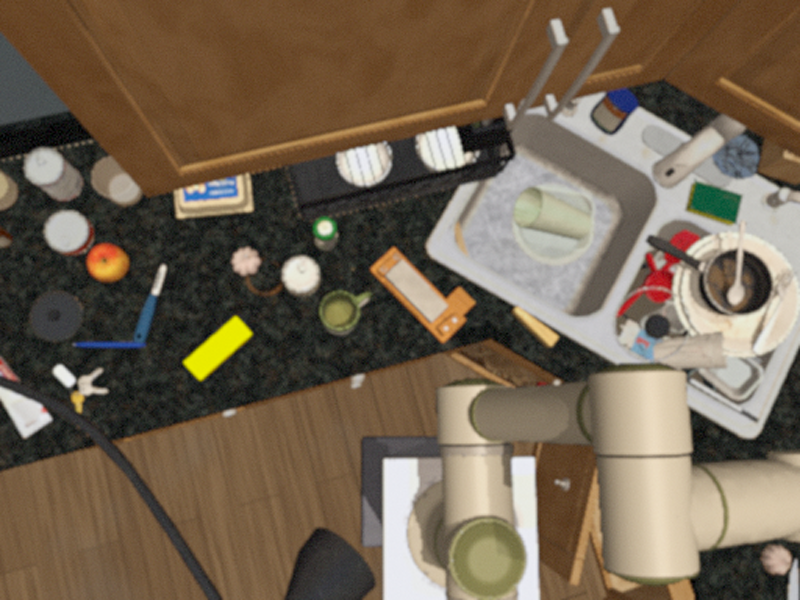

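The scene view shows the holder at (430,305), the wedge at (515,285), the mug at (374,328), the tin at (313,340), the jar at (305,300) and a yellow look-alike at (283,420). In the top view, the holder is at (420,295), with its tongue at the right near (465,300). Candidates for the wedge there are the pale wood piece at (536,326) and the tan piece at (462,238) on the sink edge; I choose (536,326). The stone is the grey one at (420,288), not the yellow one at (218,348).

```bash
python3 - <<'E'
from workcell import sense, imaging
import cv2, numpy as np
t=imaging.grab_frame("top")[:,:,::-1]; s=imaging.grab_frame("scene")[:,:,::-1]
# top crop: cols 232..362, rows 152..232
cv2.imwrite("pics/topc.png",cv2.resize(t[152:232,232:362],None,fx=6,fy=6,interpolation=cv2.INTER_CUBIC))
cv2.imwrite("pics/scenec.png",cv2.resize(s[170:215,240:350],None,fx=7,fy=7,interpolation=cv2.INTER_CUBIC))
E
```

```text
(no output)
```

View pics/topc.png

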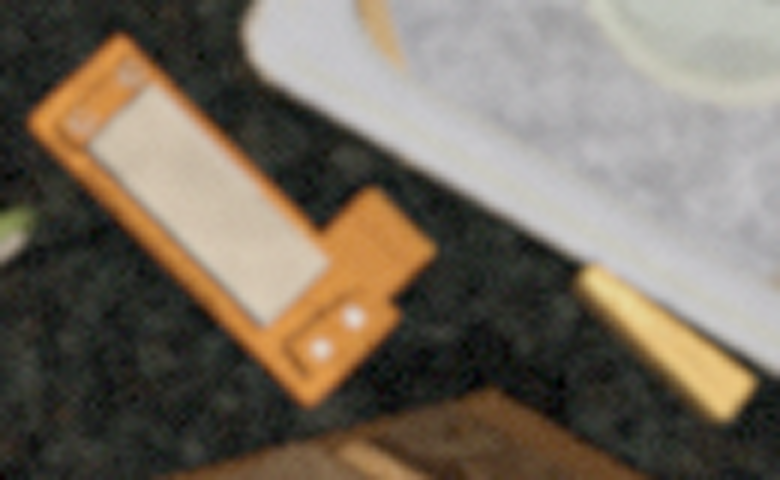

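View pics/scenec.png

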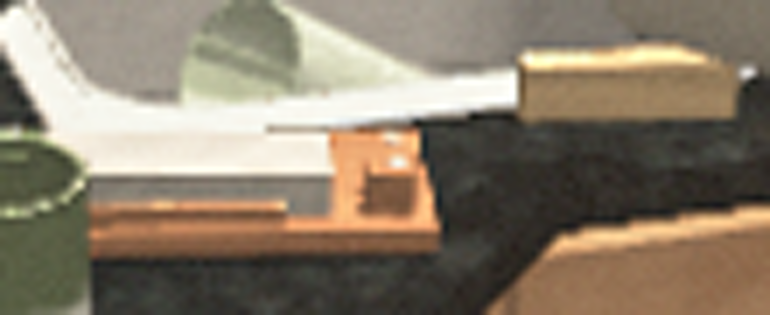

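The top crop shows the holder board corners at (30,122), (122,35), (310,408) and (400,315), and the tongue corners at (375,187) and (437,248). The stone's top corners are (150,85), (90,145), (262,327) and (328,262). The wedge's thin end is at (582,285)/(597,263) and its wide end at (757,378)/(720,422). The scene crop shows the wedge's side face from (520,67) to (737,120).

```bash
cat > h.py <<'E'
from workcell import sense, imaging
import numpy as np
from scipy.optimize import least_squares
def proj(n,X,c=None):
    c=c or imaging.calibration(n); p=(c["R"]@np.asarray(X).T).T+c["t"]; p=p@c["camera_matrix"].T
    return p[:,:2]/p[:,2:]
def place(P,pose):  # pose x y yaw (z)
    x,y,a=pose[:3]; z=pose[3] if len(pose)>3 else 0
    c,s=np.cos(a),np.sin(a); P=np.asarray(P)
    return P@np.array([[c,-s,0],[s,c,0],[0,0,1]]).T+[x,y,z]
E
python3 - <<'E'
from h import *
T=lambda p:np.array(p)/6+[231.58,151.58]
S=lambda p:np.array(p)/7+[239.57,169.57]
H=np.array([(36,-172,18),(-36,-172,18),(36,50,18),(-36,50,18),(-76,-12,18),(-76,38,18)])/1e3
hp=T([(30,122),(122,35),(310,408),(400,315),(375,187),(437,248)])
best=min((least_squares(lambda q:(proj("top",place(H,q))-hp).ravel(),[.4,0,a]) for a in(0,1.5,3,4.5)),key=lambda r:r.cost)
print("holder",best.x,np.degrees(best.x[2]),best.fun.reshape(-1,2).round(2).tolist())
h=best.x
St=np.array([(-25,-70,24),(25,-70,24),(25,70,24),(-25,70,24)])/1e3
sp=T([(150,85),(90,145),(262,327),(328,262)])
r=least_squares(lambda q:(proj("top",place(St,[q[0],q[1],q[2],.018]))-sp).ravel(),h)
d=r.x[:2]-h[:2];c,s=np.cos(h[2]),np.sin(h[2]);print("stone in holder",c*d[0]+s*d[1],-s*d[0]+c*d[1],r.x[2]-h[2],r.cost)
W=np.array([(55,-10.4,32),(55,3.6,32),(-55,-10.4,32),(-55,17.4,32)])/1e3
wp=T([(597,263),(578,287),(757,378),(720,422)])
# scene: side tapered face +y seen? corners bottom/top
Ws=np.array([(55,3.6,0),(55,3.6,32),(-55,17.4,0),(-55,17.4,32)])/1e3
ws=S([(520,118),(520,67),(737,120),(738,68)])
for free in(0,1):
  f=lambda q:np.r_[(proj("top",place(W,q))-wp).ravel(),(proj("scene",place(Ws,q))-ws).ravel()] if free else (proj("top",place(W,q))-wp).ravel()
  r=min((least_squares(f,[.4,-.2,a]+[0]*free) for a in(0,1.5,3,4.5)),key=lambda r:r.cost)
  print("wedge",r.x,np.degrees(r.x[2]),r.fun.reshape(-1,2).round(2).tolist())
w=r.x
print("mouth",place([[-.025,.011,.018]],h),"scene proj of holder",(proj("scene",place(H,h))-[239.57,169.57])*7)
E
```

```text
holder [0.44980068 0.04383798 2.34987963] 134.63818516817364 [[-0.01, -0.07], [-0.08, -0.14], [0.31, -0.37], [0.31, 0.07], [-0.37, 0.06], [-0.17, 0.44]]
stone in holder 0.0025188632063746427 -0.06884727427155841 -0.008224514028732255 0.5370149379868685
wedge [ 0.4263666  -0.16092465  0.93413976] 53.522265766686154 [[-0.59, 0.11], [0.23, -0.57], [-0.61, 0.56], [0.97, -0.1]]
wedge [ 4.26478969e-01 -1.60795547e-01  9.24513602e-01  2.95304953e-04] 52.97072751917106 [[-0.49, -0.04], [0.29, -0.75], [-0.68, 0.66], [0.82, -0.04], [-0.23, 0.96], [0.16, -0.05], [-0.16, 0.02], [0.39, -0.86]]
mouth [[0.45953923 0.01832013 0.018     ]] scene proj of holder [[-49.71244419 231.90052321]
 [-39.17834905 166.46923656]
 [437.68765153 226.00497383]
 [423.12991615 160.64561368]
 [289.8381827  128.78333005]
 [391.29885215 127.4792077 ]]
```

Everything fits to within about 1 px: the wedge is at (0.426, -0.161) heading 53°, and the holder is at (0.450, 0.044) heading 134.6°. I'll move above the wedge.

```bash
python3 -m creep '{"steps":[[5,4,4.5,0,0.1],[5,8,9,0,0.2],[5,12,13.5,0,0.3],[5,16,18.5,0,0.4],[5,20,23,0,0.5],[5,24,28,-2,0.6],[5,28,32.5,-5,0.69],[5,29.5,34.1,-9,0.69],[5,29.5,34.1,-9,0.69],[5,29.5,34.1,-9,0.69]]}' 40
python3 - <<'E'
from h import *
import cv2
c=imaging.calibration("wrist");im=imaging.grab_frame("wrist")
cv2.imwrite("pics/w1.png",cv2.resize(im[:,:,::-1],(800,600),interpolation=cv2.INTER_CUBIC))
w=[.4265,-.1608,.929,0]
W=np.array([(55,-10.4,32),(55,3.6,32),(-55,-10.4,32),(-55,17.4,32)])/1e3
print(proj("wrist",place(W,w),c)*800/512);print(sense()["position"],sense()["tool_rot"],c)
E
```

```text
time_s: 1.45
position: [0.4199, -0.1697, 0.1041]
tool_rot: [[0.598, 0.801, 0.001], [0.801, -0.598, -0.001], [-0.0, 0.001, -1.0]]
wrist_force: [0.5, 0.4, 0.5]
gripper_width: 0.588
grasp_force: 0.0
[[414.45780019 178.17420091]
 [390.15359695 178.14562534]
 [412.39023138 354.25084791]
 [369.45543591 354.21280054]]
[ 0.41990829 -0.17006547  0.10443515] [[ 5.98749341e-01  8.00934951e-01  1.55910416e-03]
 [ 8.00936456e-01 -5.98747853e-01 -1.34245975e-03]
 [-1.41712665e-04  2.05254026e-03 -9.99997883e-01]] {'camera_matrix': array([[270.47451544,   0.        , 254.38845762],
       [  0.        , 270.47451544, 187.83615066],
       [  0.        ,   0.        ,   1.        ]]), 'R': array([[ 8.01702984e-01, -5.97722484e-01,  3.97478338e-04],
       [-5.74825746e-01, -7.70809806e-01,  2.74640865e-01],
       [-1.63852640e-01, -2.20408882e-01, -9.61546794e-01]]), 't': array([-0.43873672,  0.09887461,  0.32375225])}
```

View pics/w1.png

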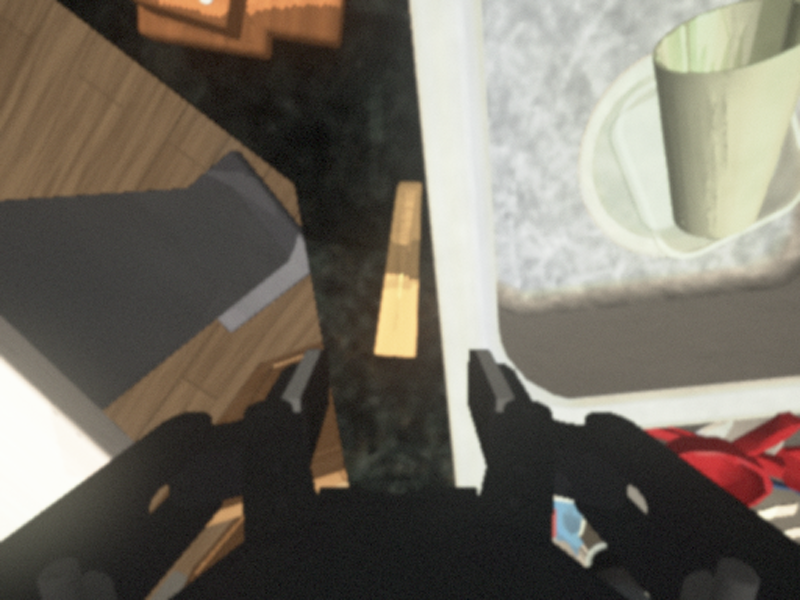

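The wrist view shows the wedge at (374–421, 181–357), centred on the finger mid-column (~397). The sink rim starts about 27 mm to its right, so I'll use a narrower opening and descend carefully.

```bash
python3 -m creep '{"steps":[[3.8,0,0,-2,-0.015],[3.8,0,0.1,-4,-0.015],[3.8,0,0.1,-6,-0.015],[3.8,0,0.1,-7.5,-0.015],[3.8,0,0.1,-8.5,-0.015],[3.8,0,0.1,-9.2,-0.015],[3.8,0,0.1,-9.2,-0.015]]}'
```

```text
time_s: 2.38
position: [0.4197, -0.1682, 0.0114]
tool_rot: [[0.61, 0.792, 0.0], [0.792, -0.61, -0.0], [-0.0, 0.0, -1.0]]
wrist_force: [0.0, 0.5, 0.6]
gripper_width: 0.445
grasp_force: 0.0
```

```bash
python3 -m creep '{"steps":[[3.8,0,0,-0.3,0],[3.8,0,0,-0.5,0],[2,0,0,-0.5,0],[1.8,0,0,-0.5,0],[1.8,0,0,-0.5,0],[1.8,0,0,-0.5,0],[1.8,0,0,-0.5,0]]}' 40
```

```text
time_s: 3.25
position: [0.4197, -0.168, 0.0063]
tool_rot: [[0.61, 0.792, 0.0], [0.792, -0.61, -0.0], [-0.0, 0.0, -1.0]]
wrist_force: [-0.3, -1.0, -0.0]
gripper_width: 0.209
grasp_force: 0.0
```

```bash
python3 -m creep '{"steps":[[1.0,0,0,0,0],[1.0,0,0,0,0]]}' 40; python3 - <<'E'
from h import *
import cv2
im=imaging.grab_frame("wrist");s=imaging.grab_frame("scene")
a=cv2.resize(im[150:384,130:380,::-1],None,fx=1.6,fy=1.6,interpolation=cv2.INTER_CUBIC)
b=cv2.resize(s[160:220,270:350,::-1],(400,374),interpolation=cv2.INTER_CUBIC)
b=cv2.resize(b,(400,374));a=a[:374]
cv2.imwrite("pics/w2.png",np.hstack([a,b]))
E
```

```text
time_s: 3.5
position: [0.4197, -0.168, 0.0063]
tool_rot: [[0.61, 0.792, 0.0], [0.792, -0.61, 0.0], [0.0, 0.0, -1.0]]
wrist_force: [-0.6, -0.3, 0.2]
gripper_width: 0.116
grasp_force: 0.0
```

View pics/w2.png

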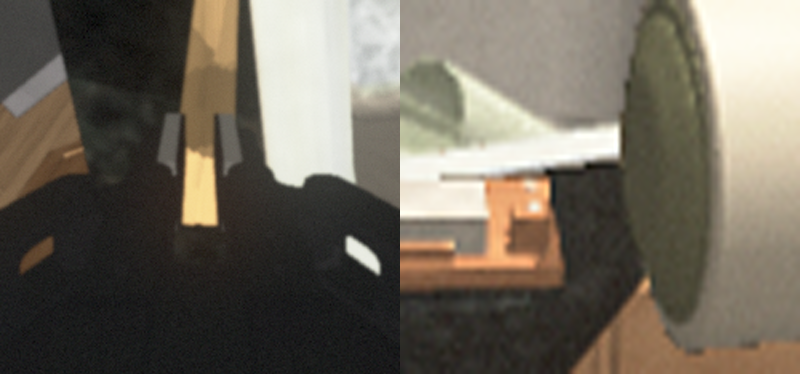

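```bash
python3 - <<'E'
from h import *
import cv2
im=imaging.grab_frame("wrist")
a=cv2.resize(im[60:320,170:350,::-1],None,fx=2.3,fy=2.3,interpolation=cv2.INTER_CUBIC)
t=imaging.grab_frame("top");b=cv2.resize(t[170:240,290:370,::-1],(380,332),interpolation=cv2.INTER_CUBIC)
b=cv2.copyMakeBorder(b,0,a.shape[0]-332,0,0,0)
cv2.imwrite("pics/w3.png",np.hstack([a,b]))
w=[.4265,-.1608,.929,0]
W=np.array([(55,-10.4,32),(55,3.6,32),(-55,-10.4,32),(-55,17.4,32)])/1e3
print((proj("wrist",place(W,w))-[170,60])*2.3); print(sense()["gripper_width"],sense()["grasp_force"])
E
```

```text
[[235.51735542 134.00194179]
 [177.35528484 134.82512233]
 [233.79031623 526.59813498]
 [137.70452625 527.68743732]]
0.11547850816578516 0.0
```

View pics/w3.png

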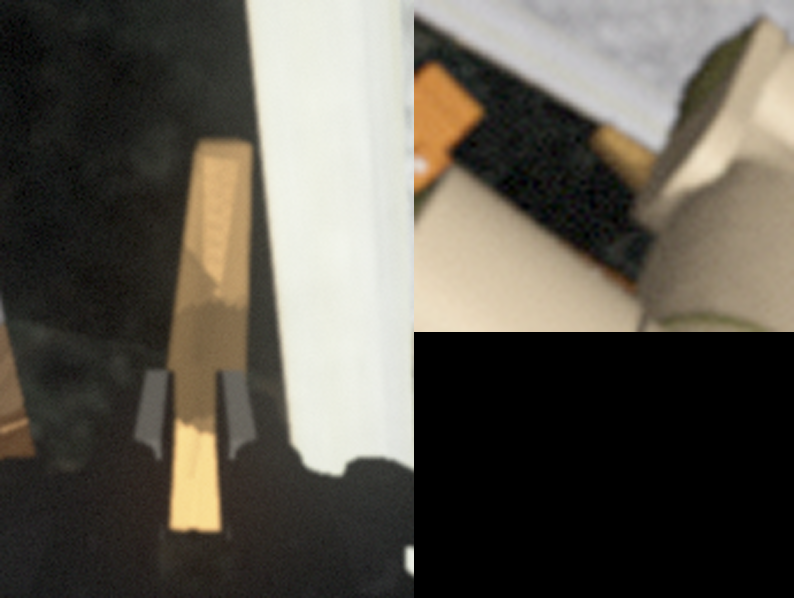

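```bash
python3 - <<'E'
from h import *
s=sense();p=s["position"];R=s["tool_rot"];c=imaging.calibration("wrist")
print("cam",-c["R"].T@c["t"])
for back in(0,.013,.019,.03,.04,.05):
  P=[p+R@np.array([dx,w,-back]) for w in(-.005,.005) for dx in (.011,)]
  print(back,((proj("wrist",P,c)-[170,60])*2.3).round(0).tolist())
print(s["wrist_force"],s["q"])
E
```

```text
cam [ 0.46241571 -0.11374327  0.18653693]
0 [[175.0, 315.0], [208.0, 315.0]]
0.013 [[174.0, 329.0], [209.0, 329.0]]
0.019 [[173.0, 336.0], [210.0, 336.0]]
0.03 [[172.0, 351.0], [211.0, 351.0]]
0.04 [[171.0, 365.0], [212.0, 365.0]]
0.05 [[169.0, 382.0], [213.0, 382.0]]
[0.38295362 0.62399753 1.11801751] [-3.67208466e+01  2.37837644e+01  1.10028787e+02  8.35335828e-04
  4.61885554e+01  8.61814034e-01]
```

```bash
python3 - <<'E'
from h import *
p=np.array([.12466,-.50974,.19281])
print((proj("scene",[p+[0,0,b] for b in(0,.02,.04,.06)])*800/512).round(0))
s=sense();p=s["position"];R=s["tool_rot"];c=imaging.calibration("wrist")
for back in(0,.02,.03,.04):
  P=[p+R@np.array([dx,.005,-back]) for dx in (-.011,0,.011)]
  print(back,((proj("wrist",P,c)-[170,60])*2.3).round(0).tolist())
E
```

```text
[[725. 201.]
 [727. 192.]
 [729. 183.]
 [731. 174.]]
0 [[208.0, 382.0], [208.0, 349.0], [208.0, 315.0]]
0.02 [[209.0, 411.0], [210.0, 375.0], [210.0, 337.0]]
0.03 [[210.0, 428.0], [210.0, 390.0], [211.0, 351.0]]
0.04 [[211.0, 447.0], [211.0, 407.0], [212.0, 365.0]]
```

The fingers closed to 10 mm without touching, and the image puts their tips above the wedge top, so they end well short of the stated TCP. I'll probe for the wedge top gently with them closed.

```bash
for i in 1 2 3; do :; done; python3 -m creep '{"steps":[[1,0,0,-0.2,0],[1,0,0,-0.4,0]]}' | egrep 'position|wrist_f'; python3 -m creep '{"steps":[[1,0,0,-0.2,0],[1,0,0,-0.2,0]]}' | egrep 'position|wrist_f'
```

```text
position: [0.4196, -0.168, 0.0021]
wrist_force: [1.0, 0.0, -0.9]
position: [0.4196, -0.1679, 0.0001]
wrist_force: [0.1, 0.1, -0.0]
```

```bash
python3 -m creep '{"steps":[[1,0,0,-0.2,0],[1,0,0,-0.2,0]]}' | egrep 'position|wrist_f'; python3 -m creep '{"steps":[[1,0,0,-0.2,0],[1,0,0,-0.2,0]]}' | egrep 'position|wrist_f'
```

```text
position: [0.4196, -0.1679, -0.0018]
wrist_force: [-0.1, 0.3, -0.1]
position: [0.4196, -0.1679, -0.0038]
wrist_force: [0.3, -0.1, 0.2]
```

```bash
python3 -m creep '{"steps":[[1,0,0,-0.2,0],[1,0,0,-0.2,0]]}' | egrep 'position|wrist_f'
```

```text
position: [0.4198, -0.1681, -0.0057]
wrist_force: [-0.3, -0.2, 1.6]
```

```bash
python3 -m creep '{"steps":[[1,0,0,-0.1,0],[1,0,0,-0.1,0]]}' | egrep 'position|wrist_f'
```

```text
position: [0.4199, -0.1681, -0.0057]
wrist_force: [-4.2, 2.1, 15.9]
```

Contact came at TCP z = -5.7 mm, so the fingertips actually sit about 38 mm behind the reported TCP. I'll correct for that: rise, open, and descend again with force checks.

```bash
python3 -m creep '{"steps":[[1,0,0,1,0],[3.8,0,0,1,0],[3.8,0,0,1,0],[3.8,0,0,1,0],[3.8,0,0,0,0],[3.8,0,0,-0.6,0],[3.8,0,0,-1.0,0],[3.8,0,0,-1.3,0]]}' | egrep 'position|wrist_f|width'
```

```text
position: [0.4196, -0.168, -0.0201]
wrist_force: [0.1, 0.5, 0.6]
gripper_width: 0.444
```

```bash
python3 -m creep '{"steps":[[3.8,0,0,-0.2,0],[3.8,0,0,-0.4,0],[3.8,0,0,-0.4,0]]}' | egrep 'position|wrist_f'; python3 -m creep '{"steps":[[3.8,0,0,-0.2,0],[3.8,0,0,-0.3,0],[3.8,0,0,-0.3,0]]}' | egrep 'position|wrist_f'
```

```text
position: [0.4196, -0.168, -0.0238]
wrist_force: [-1.1, -0.0, 0.7]
position: [0.4196, -0.168, -0.0268]
wrist_force: [-0.2, 0.8, -0.2]
```

```bash
python3 -m creep '{"steps":[[3.8,0,0,-0.2,0],[1.5,0,0,-0.2,0],[1.5,0,0,-0.2,0],[1.5,0,0,-0.2,0],[1.5,0,0,-0.2,0]]}' 50
```

```text
time_s: 7.58
position: [0.4199, -0.1682, -0.0286]
tool_rot: [[0.61, 0.792, 0.001], [0.792, -0.61, -0.0], [0.0, 0.001, -1.0]]
wrist_force: [1.5, 0.3, 0.8]
gripper_width: 0.255
grasp_force: 48.4
```

```bash
python3 -m creep '{"steps":[[1.5,0,0,1,0],[1.5,0,0,3,0],[1.5,0,0,6,0],[1.5,0,0,9,0],[1.5,0,0,9,0],[1.5,0,0,9,0]]}' 
python3 - <<'E'
from h import *
import cv2
im=imaging.grab_frame("wrist")
a=cv2.resize(im[60:320,170:350,::-1],None,fx=2.3,fy=2.3,interpolation=cv2.INTER_CUBIC)
s=imaging.grab_frame("scene");b=cv2.resize(s[140:215,270:345,::-1],(380,380),interpolation=cv2.INTER_CUBIC)
b=cv2.copyMakeBorder(b,0,a.shape[0]-380,0,0,0)
cv2.imwrite("pics/w4.png",np.hstack([a,b]))
E
```

```text
time_s: 8.32
position: [0.4191, -0.1676, 0.0607]
tool_rot: [[0.61, 0.792, -0.001], [0.792, -0.61, 0.001], [-0.0, -0.001, -1.0]]
wrist_force: [-1.0, 0.1, -0.2]
gripper_width: 0.253
grasp_force: 48.2
```

View pics/w4.png

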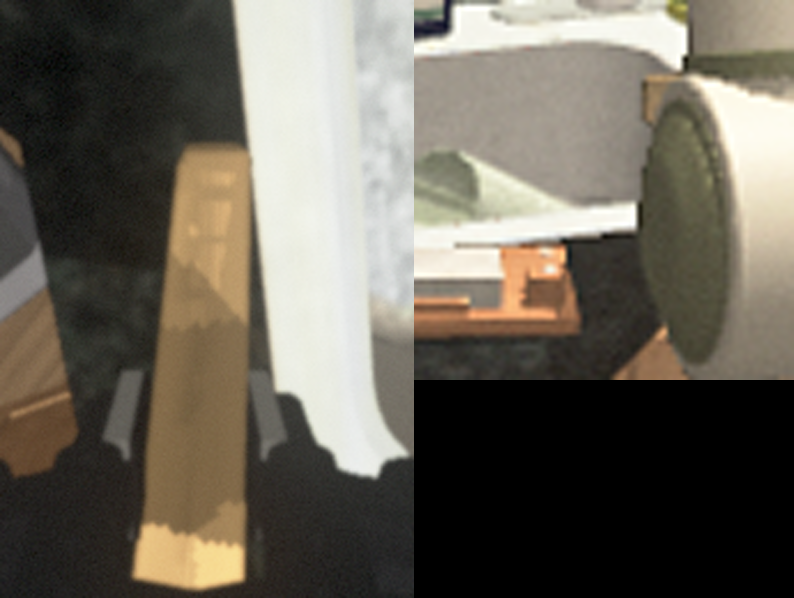

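The wedge is held: its long edges run from (180,160) to (132,578) on the left and (248,160) to (245,580) on the right. I'll fit its pose in the tool frame.

```bash
cat > fit.py <<'E'
from h import *
s=sense();p=s["position"];R=s["tool_rot"];c=imaging.calibration("wrist");z=p[2]+.0286
yaw=np.arctan2(R[1,0],R[0,0])
W=np.array([(55,-10.4,32),(55,3.6,32),(-55,-10.4,32),(-55,17.4,32)])/1e3
B=W-[0,0,.032]
g=lambda P,q:(proj("wrist",place(P,[*q,z]),c)-[170,60])*2.3
for obs in ([(248,160),(180,160),(245,580),(132,578)],[(248,147),(187,147),(245,580),(132,578)]):
  r=least_squares(lambda q:(g(W,q)-obs).ravel(),[p[0],p[1],yaw])
  d=r.x[:2]-p[:2]; print("wedge in tool x,y(left+):",np.array([[np.cos(yaw),np.sin(yaw)],[-np.sin(yaw),np.cos(yaw)]])@d,"dyaw",r.x[2]-yaw,r.fun.round(1)); print(g(B,r.x).round(0).tolist())
E
python3 fit.py
```

```text
wedge in tool x,y(left+): [ 0.01063678 -0.0020124 ] dyaw 0.010843615675436236 [  5.  -25.1  -2.1 -24.3   0.7  38.1  -4.6  40.8]
[[241.0, 131.0], [182.0, 132.0], [237.0, 531.0], [139.0, 531.0]]
wedge in tool x,y(left+): [ 0.01230791 -0.00234024] dyaw 0.005667905414869168 [  8.6 -21.1  -5.9 -20.7   1.   32.4  -4.6  34.7]
[[244.0, 124.0], [184.0, 124.0], [237.0, 526.0], [139.0, 526.0]]
```

```bash
cat >> fit.py <<'E'
print("--")
E_=np.array([(55,-10.4,32),(55,3.6,32),(-35,-10.4,32),(-35,14.875,32)])/1e3
for row in(147,160):
  obs=np.array([(248,row),(180 if row==160 else 187,row)])
  def f(q):
    a=g(E_,q); e=[]
    for i,(u,v),(u2,v2) in((2,(248,160),(245,580)),(3,(180,160),(132,578))):
      e.append(a[i,0]-(u+(u2-u)*(a[i,1]-v)/(v2-v)))
    return np.r_[(a[:2]-obs).ravel(),e]
  r=least_squares(f,[p[0],p[1],yaw]); d=r.x[:2]-p[:2]
  print(row,np.array([[np.cos(yaw),np.sin(yaw)],[-np.sin(yaw),np.cos(yaw)]])@d,r.x[2]-yaw,r.fun.round(1)); print(g(B,r.x).round(0).tolist())
E
python3 fit.py | sed 1,/--/d
```

```text
147 [ 0.00850964 -0.00203569] 0.003918890578429757 [ 6.9  0.  -6.9  0.3  0.4 -0.4]
[[243.0, 141.0], [183.0, 141.0], [236.0, 537.0], [138.0, 538.0]]
160 [ 0.00612468 -0.00170674] 0.009398135185194945 [ 3.2 -0.3 -3.1  0.4 -0.4  0.3]
[[240.0, 151.0], [181.0, 151.0], [235.0, 544.0], [138.0, 545.0]]
```

```bash
python3 -m creep '{"steps":[[1.5,0.8,2,0,0.17],[1.5,1.6,4,0,0.34],[1.5,2.4,6,0,0.51],[1.5,3.2,8,0,0.68],[1.5,4,10,0,0.85],[1.5,4.8,12,0,1.02],[1.5,5.5,14,0,1.19],[1.5,6,15.2,0,1.36],[1.5,6.2,15.7,0,1.43],[1.5,6.2,15.7,0,1.43]]}' 
python3 -m creep '{"steps":[[1.5,0,0,-1.5,0],[1.5,0,0,-3,0],[1.5,0,0,-3.2,0],[1.5,0,0,-3.2,0]]}'
python3 - <<'E'
from h import *
import cv2
s=sense();p=s["position"];R=s["tool_rot"]
c=imaging.calibration("wrist")
im=imaging.grab_frame("wrist");t=imaging.grab_frame("top")
a=cv2.resize(im[20:280,130:380,::-1],None,fx=2.3,fy=2.3,interpolation=cv2.INTER_CUBIC)
cv2.imwrite("pics/w5.png",a)
yaw=np.arctan2(R[1,0],R[0,0]);z=p[2]+.0286
print(p,yaw)
q=[*(p[:2]+np.array([[np.cos(yaw),-np.sin(yaw)],[np.sin(yaw),np.cos(yaw)]])@[.006,-.0011]),yaw+.005,z]
h=[.4498,.0438,2.3499,0]
g=lambda P,q:((proj("wrist",place(np.array(P)/1e3,q),c)-[130,20])*2.3).round(0).tolist()
print("wedge top",g([(55,-10.4,32),(55,3.6,32),(-30,-10.4,32),(-30,14.25,32)],q))
print("stone end top",g([(-25,1.2,42),(25,1.2,42)],h),"block top",g([(-25,23.5,40),(25,17.3,40)],h),"tongue",g([(-76,-12,18),(-76,38,18),(-36,-12,18),(-36,38,18)],h))
d=np.array(q[:2])-h[:2];ch,sh=np.cos(h[2]),np.sin(h[2]);print("wedge in holder",ch*d[0]+sh*d[1],-sh*d[0]+ch*d[1],q[2]-h[2])
E
```

```text
time_s: 9.68
position: [0.4812, -0.0106, 0.0605]
tool_rot: [[-0.699, 0.715, -0.002], [0.715, 0.699, 0.0], [0.002, -0.001, -1.0]]
wrist_force: [0.3, -0.3, -1.1]
gripper_width: 0.252
grasp_force: 48.1
time_s: 10.18
position: [0.4816, -0.0111, 0.0291]
tool_rot: [[-0.699, 0.715, -0.0], [0.715, 0.699, 0.0], [0.0, -0.0, -1.0]]
wrist_force: [-0.4, 0.3, -1.1]
gripper_width: 0.254
grasp_force: 48.1
[ 0.48160961 -0.0110715   0.02906466] 2.3443989029179977
wedge top [[347.0, 251.0], [273.0, 251.0], [339.0, 636.0], [230.0, 636.0]]
stone end top [[341.0, 332.0], [344.0, 135.0]] block top [[259.0, 331.0], [280.0, 136.0]] tongue [[371.0, 469.0], [221.0, 470.0], [376.0, 352.0], [217.0, 352.0]]
wedge in holder -0.0554003689576806 0.01478809992803267 -0.0005010970820022997
```

View pics/w5.png

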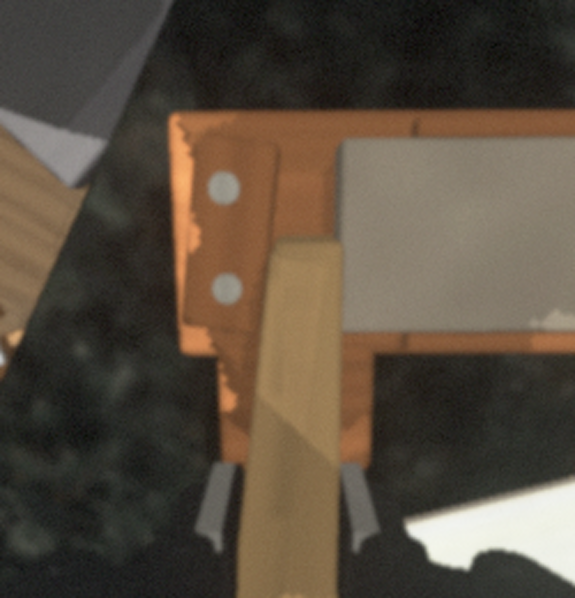

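The wrist view shows the wedge tip at (274–341, ~250), over the gap between the block face (254→278) and the stone end (col 341). After lowering I predict about 3 mm of slack each side, so down it goes.

```bash
python3 -m creep '{"steps":[[1.5,-0.1,0.1,-0.5,0],[1.5,-0.2,0.2,-1,0],[1.5,-0.2,0.2,-1.6,0],[1.5,-0.2,0.2,-2.2,0],[1.5,-0.2,0.2,-2.8,0],[1.5,-0.2,0.2,-3.3,0],[1.5,-0.2,0.2,-3.6,0],[1.5,-0.2,0.2,-3.8,0],[1.5,-0.2,0.2,-3.8,0]]}'
```

```text
time_s: 11.4
position: [0.4797, -0.009, -0.0087]
tool_rot: [[-0.699, 0.715, -0.0], [0.715, 0.699, 0.0], [0.0, -0.0, -1.0]]
wrist_force: [0.4, 0.2, -0.2]
gripper_width: 0.252
grasp_force: 48.1
```

```bash
python3 -m creep '{"steps":[[1.5,0,0,-0.1,0],[1.5,0,0,-0.15,0],[1.5,0,0,-0.15,0]]}' | egrep 'position|wrist'; python3 -m creep '{"steps":[[2.3,0,0,0,0],[2.6,0,0,0,0],[3,0,0,0,0],[3.6,0,0,0,0],[4,0,0,0,0],[4,0,0,0,0],[4,0,0,2,0],[4,0,0,5,0],[4,0,0,8,0],[4,0,0,8,0]]}'
```

```text
position: [0.4797, -0.009, -0.0102]
wrist_force: [0.1, 0.0, -1.1]
time_s: 13.02
position: [0.4808, -0.0093, 0.0716]
tool_rot: [[-0.699, 0.715, 0.004], [0.715, 0.699, -0.001], [-0.003, 0.002, -1.0]]
wrist_force: [0.2, -1.0, -1.3]
gripper_width: 0.468
grasp_force: 0.0
```

```bash
python3 -m creep '{"steps":[[0.5,1.5,-1.5,0,0],[0,3,-3.2,0,0],[0,4.7,-5.2,0,0],[0,4.7,-5.2,-2,0],[0,4.7,-5.2,-4,0],[0,4.7,-5.2,-6,0],[0,4.7,-5.2,-7.5,0],[0,4.7,-5.2,-8.3,0],[0,4.7,-5.2,-8.6,0],[0,4.7,-5.2,-8.6,0]]}' 20
python3 - <<'E'
from h import *
import cv2
c=imaging.calibration("wrist")
im=imaging.grab_frame("wrist")
a=cv2.resize(im[:,100:400,::-1],None,fx=1.55,fy=1.55,interpolation=cv2.INTER_CUBIC)
cv2.imwrite("pics/w6.png",a)
E
```

```text
time_s: 14.28
position: [0.5269, -0.061, -0.016]
tool_rot: [[-0.699, 0.715, 0.0], [0.715, 0.699, -0.0], [-0.0, 0.0, -1.0]]
wrist_force: [-0.1, -0.2, 0.4]
gripper_width: -0.002
grasp_force: 0.0
```

View pics/w6.png

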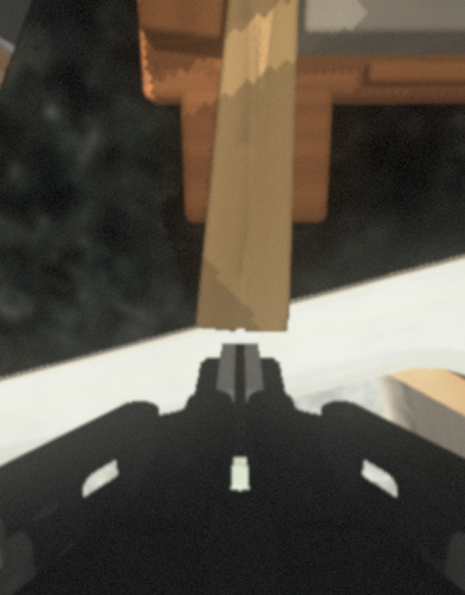

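The wedge lies in the gap, with its butt at (198–288, 328) and the fingers right behind it (col 239). I'll start pushing in small steps.

```bash
python3 -m creep '{"steps":[[0,-0.14,0.14,0,0],[0,-0.28,0.28,0,0],[0,-0.42,0.42,0,0],[0,-0.56,0.57,0,0],[0,-0.7,0.71,0,0],[0,-0.84,0.85,0,0]]}'| egrep 'position|wrist'; python3 -m creep '{"steps":[[0,-0.14,0.14,0,0],[0,-0.28,0.28,0,0],[0,-0.42,0.42,0,0],[0,-0.56,0.57,0,0]]}'| egrep 'position|wrist'
```

```text
position: [0.5182, -0.0524, -0.0162]
wrist_force: [-0.8, 0.2, 0.1]
position: [0.5126, -0.0467, -0.0162]
wrist_force: [-0.7, -0.3, -0.0]
```

```bash
for k in 1; do python3 -m creep '{"steps":[[0,-0.14,0.14,0,0],[0,-0.28,0.28,0,0],[0,-0.42,0.42,0,0],[0,-0.42,0.42,0,0]]}'| egrep 'position|wrist'; done; python3 -m creep '{"steps":[[0,-0.14,0.14,0,0],[0,-0.28,0.28,0,0],[0,-0.28,0.28,0,0]]}'| egrep 'position|wrist'
```

```text
position: [0.5083, -0.0424, -0.0162]
wrist_force: [0.4, -0.2, -0.6]
position: [0.5055, -0.0396, -0.0162]
wrist_force: [0.5, 0.7, -0.5]
```

```bash
python3 -m creep '{"steps":[[0,-0.14,0.14,0,0],[0,-0.28,0.28,0,0],[0,-0.28,0.28,0,0]]}'| egrep 'position|wrist'; python3 -c "
from h import *
import cv2
im=imaging.grab_frame('wrist')[:,:,::-1];cv2.imwrite('pics/w7.png',cv2.resize(im[:,100:400],None,fx=1.55,fy=1.55,interpolation=cv2.INTER_CUBIC))"
```

```text
position: [0.5027, -0.0368, -0.0162]
wrist_force: [0.2, 1.0, -0.3]
```

```bash
python3 -m creep '{"steps":[[0,-0.14,0.14,0,0],[0,-0.28,0.28,0,0],[0,-0.28,0.28,0,0]]}'| egrep 'position|wrist';  python3 -m creep '{"steps":[[0,-0.1,0.1,0,0],[0,-0.21,0.21,0,0],[0,-0.21,0.21,0,0]]}'| egrep 'position|wrist'
```

```text
position: [0.5006, -0.0343, -0.0159]
wrist_force: [4.7, -0.9, -0.2]
position: [0.499, -0.0324, -0.0158]
wrist_force: [5.9, -2.4, -0.4]
```

```bash
python3 -m creep '{"steps":[[0,-0.1,0.1,0,0],[0,-0.21,0.21,0,0],[0,-0.21,0.21,0,0]]}'| egrep 'position|wrist'
```

```text
position: [0.498, -0.0307, -0.0154]
wrist_force: [10.3, -2.9, -0.8]
```

```bash
python3 -m creep '{"steps":[[0,-0.1,0.1,0,0],[0,-0.21,0.21,0,0],[0,-0.21,0.21,0,0]]}'| egrep 'position|wrist'
```

```text
position: [0.497, -0.0291, -0.015]
wrist_force: [12.7, -4.1, -0.2]
```

```bash
python3 -m creep '{"steps":[[0,0,0.06,0,0],[0,-0.02,0.12,0,0],[0,-0.02,0.12,0,0],[0,-0.02,0.12,0,0]]}'| egrep 'position|wrist'
```

```text
position: [0.4962, -0.0277, -0.0152]
wrist_force: [11.4, -3.2, 0.5]
```

```bash
python3 -m creep '{"steps":[[0,0,0.1,0,0],[0,-0.05,0.15,0,0],[0,-0.05,0.15,0,0],[0,-0.05,0.15,0,0]]}'| egrep 'position|wrist'
```

```text
position: [0.4953, -0.0262, -0.0154]
wrist_force: [9.0, -4.9, 0.7]
```

```bash
python3 -m creep '{"steps":[[0,-0.02,0.06,0,0],[0,-0.05,0.12,0,0],[0,-0.05,0.12,0,0],[0,-0.05,0.12,0,0]]}'| egrep 'position|wrist'
```

```text
position: [0.4945, -0.0251, -0.0154]
wrist_force: [8.8, -6.2, 0.6]
```

```bash
python3 -m creep '{"steps":[[0,-0.03,0.06,0,0],[0,-0.07,0.12,0,0],[0,-0.07,0.12,0,0],[0,-0.07,0.12,0,0]]}'| egrep 'position|wrist'
```

```text
position: [0.4944, -0.0245, -0.0153]
wrist_force: [9.6, -9.0, -1.0]
```

```bash
python3 -m creep '{"steps":[[0,-0.04,0.06,0,0],[0,-0.08,0.12,0,0],[0,-0.08,0.12,0,0],[0,-0.08,0.12,0,0]]}'| egrep 'time|position|wrist'
```

```text
time_s: 20.88
position: [0.4944, -0.024, -0.015]
wrist_force: [11.8, -12.6, -1.8]
```

```bash
python3 -m creep '{"steps":[[0,0,0,0,0],[0,0,0,0,0],[0,0,0,0,0],[0,0,0,0,0]]}'| egrep 'time|position|wrist'
```

```text
time_s: 21.38
position: [0.4944, -0.024, -0.015]
wrist_force: [11.9, -12.7, -1.3]
```

It stands still under 17.4 N, so it is tight. Backing off.

```bash
python3 -m creep '{"steps":[[0,0.1,-0.1,0,0],[0,0.3,-0.3,0,0],[0,1,-1,0,0],[0,2,-2,0,0],[0,2.5,-2.5,2,0],[0,2.5,-2.5,5,0],[0,2.5,-2.5,9,0],[0,2.5,-2.5,9,0]]}'| egrep 'time|position|wrist'
python3 - <<'E'
from workcell import env
print(env.sign_off())
E
```

```text
time_s: 22.38
position: [0.5178, -0.0474, 0.0762]
wrist_force: [-0.1, 0.5, -0.2]
the job is handed in; nothing more can be done
None
```

The wedge was laid in the gap and let go, then pressed in until it stood still under about 17 N; the fingers are clear and the job is handed in at about 22 s, but the hold after letting go was not re-measured and no verdict came back.

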